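# Put the bench accessories back on their shadow tiles

## Robot

A 7-joint arm with a two-finger parallel gripper is mounted at the origin on the work surface. World frame = base frame: x ahead of the robot, y to its left, z up, the work surface at z = 0. Lengths are in m, angles in degrees, forces in N, time in s.
With the tool pointing down it reaches from about 0.4 to 0.925 m from the base axis. Payload 5.6 kg.
Tool frame: the origin (TCP) lies at the very end of the fingers, on their centre line; the grasp point (between the pads) lies 19 mm behind it; x points along the fingers, z is the direction in which the jaws open and shut, and the axes are right-handed (so a half turn about x gives the same grasp; the last joint's range is limited). The gripper opens to 85 mm and grips with 20 to 120 N. Pads are 22 mm wide; open, the fingers measure 114 mm over their backs; the gripper's body (76 mm by 85 mm) begins 54 mm behind the grasp point. The pads swing forward as they close: fully open they stand 13 mm farther back than shut.
Start: joints at [68.526, 26.786, -0.665, 91.828, 0.344, 61.387, -3.226], TCP at [0.212, -0.615, 0.231] pointing down, gripper open.
Joint ranges: [-144.91, 144.91], [-17.63, 115.5], [-89.93, 88.59], [15.96, 139.68], [-74.01, 254.01], [8.47, 105.57], [-167.45, 167.45]. Speed limits (degrees/s): [147.25, 147.25, 180, 180, 180, 180, 180].

## Interface

Orientations are given as [roll, pitch, yaw] about the fixed x, y, z axes, in that order (R = Rz(yaw) Ry(pitch) Rx(roll)).
In Python, from rig import get_obs, cams, finish_job gives the robot as it stands.
- The arm moves only by the tool arm_command, never from a script. Its argument "targets" is a list of rows, each a list of 7 numbers: the closure, from 0 (fully open) to 1 (shut), then the shift along the world's x, y, z in mm, then the turn, a rotation vector about the world's x, y, z in rad. In form: [[fingers, dx, dy, dz, ax, ay, az], ...]. A call has 1 to 10 rows; each row shifts and turns the pose as measured when the row begins; what a row does not reach is not made up. A row lasts 1/12 s, in which the tool goes at most 41.7 mm and 7.16 degrees, less where a joint would pass 70% of its speed; a pose out of reach is approached as far as the arm can. A call with a gripper value outside its range is refused whole. The fingers move at their own pace and stop on an object; the grip force is fixed at half the most. Time passes only in rows, so rows that do not move let the fingers close. It gives the time, the measured TCP pose, the force and the opening at its end, in the units of the state.
- get_obs(): the state, without advancing time (a new reading comes with each control period).
- cams.capture(name): name is "side" or "top"; returns a dict with "pixels" (420x560x3 uint8, red, green, blue), "K" (3x3 intrinsics, pixels), "R" (3x3) and "t" (3): a world point X has camera coordinates R X + t. Camera axes: x right, y down, z forward; pixel columns grow to the right and rows downward; lengths in m; the calibration is good to about 2 mm. A picture is of the moment at which its call begins. There is no depth.
- finish_job(): hands the job in, once; it reports no verdict.
The state is a dict: "time": time; "q": joint angles; "qvel": joint speeds; "joint_torque": joint torques, N m; "tool_pos": TCP position; "ee_rot": TCP orientation; "contact_force": force on the tool from outside, world axes, zero at the start; "wrist_torque": the same for the moment, N m; "grip_width": finger opening in m.
Only numpy, scipy, OpenCV 4.12 (cv2) and the standard library are available. Lean on these libraries where they do the work, as an engineer would, in place of code of your own. Each camera call takes 0.05 s, during which the arm holds its last target.

## Task

Tidy the bench: put each of the four accessories back on its own foam shadow tile, the thick sanding drum in the larger white circle, the slim sanding drum in the smaller white circle, the orange push block in the orange outline and the tape measure in the yellow outline. Each must stand upright as it does now, centred and square to its outline so that it lies wholly inside the line, and be let go. Leave the glue bottle and the screw jar standing where they are.

Things in the scene. Friction and masses are not known exactly. Their poses are not given: they have to be found in the camera images.
- big_drum: thick sanding drum, 56 mm diameter, 60 mm high, 0.17 to 0.30 kg: upright solid cylinder with brown abrasive side and black top with a steel washer; origin at the centre of its underside, z up; its yaw does not matter and it may be gripped across any diameter
- small_drum: slim sanding drum, 32 mm diameter, 60 mm high, 0.07 to 0.12 kg: upright solid cylinder with brown abrasive side and black top with a steel washer; origin at the centre of its underside, z up; its yaw does not matter and it may be gripped across any diameter
- push_block: orange push block lying on its black rubber sole, 0.12 to 0.22 kg: base 36 (x) x 100 (y) x 18 mm high, and on it, centred, an upright orange grip rib 20 (x) x 84 (y) mm that reaches from 18 to 52 mm height; origin at the centre of its underside, z up, long axis y; take the rib across its 20 mm (along x); both ends are alike
- tape_measure: yellow and black tape measure case standing on its edge, 32 (x) x 68 (y) x 62 mm high, 0.19 to 0.35 kg; origin at the centre of its underside, z up, long axis y; take it across its 32 mm (along x); it may stand either way round on its tile
- big_circle_tile: fixed dark foam tile lying on the bench, 80 (x) x 140 (y) x 6 mm high, flat top, origin at the centre of its underside (its top is 6 mm above), z up; painted flat on its top, centred, is the larger white circle, clear inside 69 mm diameter, line 5 mm wide; place of the thick drum
- small_circle_tile: fixed dark foam tile lying on the bench, 80 (x) x 140 (y) x 6 mm high, flat top, origin at the centre of its underside (its top is 6 mm above), z up; painted flat on its top, centred, is the smaller white circle, clear inside 52 mm diameter, line 5 mm wide; place of the slim drum
- orange_tile: fixed dark foam tile lying on the bench, 80 (x) x 140 (y) x 6 mm high, flat top, origin at the centre of its underside (its top is 6 mm above), z up; painted flat on its top, centred, is an orange rectangle, clear inside 56 (x) x 120 (y) mm, line 5 mm wide; place of the push block, its y axis along the tile's y axis, either way round
- yellow_tile: fixed dark foam tile lying on the bench, 80 (x) x 140 (y) x 6 mm high, flat top, origin at the centre of its underside (its top is 6 mm above), z up; painted flat on its top, centred, is a yellow rectangle, clear inside 52 (x) x 88 (y) mm, line 5 mm wide; place of the tape measure, its y axis along the tile's y axis, either way round
- glue_bottle: small white glue bottle with red cap, 40 mm diameter, 75 mm high; a bystander, to be left standing where it is; origin at the centre of its underside, z up
- screw_jar: brass-coloured jar with black lid, 44 mm diameter, 65 mm high; a bystander, to be left standing where it is; origin at the centre of its underside, z up
Things that resemble listed ones, but are neither listed nor needed, are in the scene too. Leave any blue or pink look-alike of the big_drum alone. What is shaped like the small_circle_tile but brown is not meant.

How it is judged (in metres and radians):
At the end, for the whole second after the job is handed in: Every accessory stands at rest on the top of its own tile, its centre within 12 mm (drums) or 15 mm (push block, tape measure) of the tile's centre and upright within 0.1 rad; the push block and the tape measure have their long axis within 0.25 rad of the tile's long axis (either way round) (horizontal distance between big_drum and big_circle_tile below 0.012 m and z of big_drum in the frame of big_circle_tile between 0.002 and 0.01 m and angle between each of big_drum, small_drum, push_block, tape_measure's own z axis and vertical below 0.1 rad and linear speed of each of big_drum, small_drum, push_block, tape_measure below 0.02 m/s and horizontal distance between small_drum and small_circle_tile below 0.012 m and z of small_drum in the frame of small_circle_tile between 0.002 and 0.01 m and horizontal distance between push_block and orange_tile below 0.015 m and z of push_block in the frame of orange_tile between 0.002 and 0.01 m and angle between the y axis of push_block and the y axis of orange_tile, either way round below 0.25 rad and horizontal distance between tape_measure and yellow_tile below 0.015 m and z of tape_measure in the frame of yellow_tile between 0.002 and 0.01 m and angle between the y axis of tape_measure and the y axis of yellow_tile, either way round below 0.25 rad); the robot touches nothing.
It fails at once if the glue bottle is shifted by more than 30 mm or tipped (distance of glue_bottle from where it was at the start of the episode above 0.03 m or angle between glue_bottle's own z axis and vertical above 0.35 rad).
It fails at once if the screw jar is shifted by more than 30 mm or tipped (distance of screw_jar from where it was at the start of the episode above 0.03 m or angle between screw_jar's own z axis and vertical above 0.35 rad).
It also fails if it takes over 112 s, if anything falls off the work surface, if the arm or the gripper's body presses on something with over 40 N, if the wrist force passes 120 N, or if a joint passes its speed limit or range.

## Working session

There is one attempt and no reset: what is moved stays moved. The work goes in short steps, Python scripts to look and compute and a tool call to move; the robot and the scene stay as the last step left them, time stands still between calls to the robot, and variables do not carry over. Pictures are saved under pics/ and viewed, and the job is handed in when it is done.

Besides the shell and the picture viewer there is one more tool, called by a JSON object that holds its "api" and its "payload", one argument or row to a line. arm_command: Moves the arm, as the interface text tells. Its arguments: {"type":"object","properties":{"targets":{"type":"array","items":{"type":"array","items":{"type":"number"}}}},"required":["targets"]}

```bash
mkdir -p pics; ls; cat > h.py <<'E'
import numpy as np,cv2
from rig import get_obs,cams,finish_job
def cap(n,f):
    c=cams.capture(n); cv2.imwrite('pics/'+f,c['pixels'][:,:,::-1]); np.savez('pics/'+f[:-4]+'.npz',**c); return c
def ray(c,u,v,z):
    K,R,t=np.array(c['K']),np.array(c['R']),np.array(c['t'])
    o=-R.T@t; d=R.T@np.linalg.solve(K,[u,v,1]); return o+d*(z-o[2])/d[2]
def proj(c,X):
    p=np.array(c['K'])@(np.array(c['R'])@np.array(X)+np.array(c['t'])); return p[:2]/p[2]
E
python3 - <<'E'
from h import *
o=get_obs(); print(o)
for n in('top','side'):
    c=cap(n,n+'0.png'); print(n,c['K'],-np.array(c['R']).T@c['t'],c['R'])
E
```

```text
pics
{'time': 0.0, 'q': array([68.52550261, 26.83775494, -0.66380642, 91.88236426,  0.34264853,
       61.38864967, -3.22540495]), 'qvel': array([-0.00237125, -0.06100515,  0.02065056, -0.02931485,  0.03807461,
        0.03089284,  0.01057277]), 'joint_torque': array([-1.47675601e-04, -5.32392597e+01,  2.11955700e-02, -2.51307213e+01,
        1.13770706e-02,  7.77215115e-03,  5.48917583e-06]), 'tool_pos': array([ 0.21147353, -0.61401921,  0.23030804]), 'ee_rot': array([-176.33471566,   89.89320642,  112.67133279]), 'contact_force': array([ 0.20278117, -0.39580252, -0.3213887 ]), 'wrist_torque': array([-0.0397771 , -0.01321186,  0.02804129]), 'grip_width': 0.08514417838995841}
top [[465.02176543   0.         280.02884158]
 [  0.         465.02176543 205.63497619]
 [  0.           0.           1.        ]] [ 0.31692407 -0.15810024  1.48654303] [[-0.00322826 -0.99966575 -0.02565083]
 [-0.99436347  0.00592742 -0.10585914]
 [ 0.1059758   0.0251645  -0.99405024]]
side [[427.79247014   0.         283.48024707]
 [  0.         427.79247014 213.57863566]
 [  0.           0.           1.        ]] [-0.01340707  0.34454602  0.88179287] [[-0.68740023 -0.72623483 -0.00799313]
 [-0.55754595  0.5347207  -0.63499314]
 [ 0.46542823 -0.43203789 -0.77247642]]
```

View pics/top0.png

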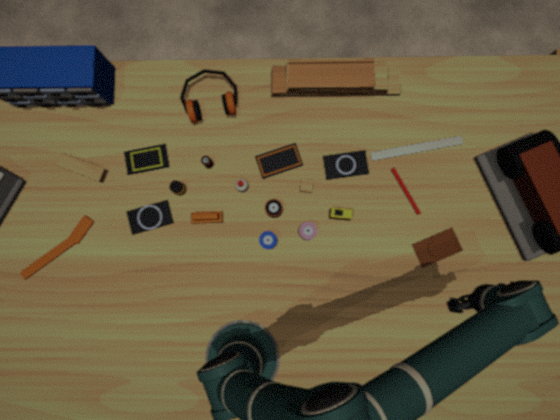

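View pics/side0.png

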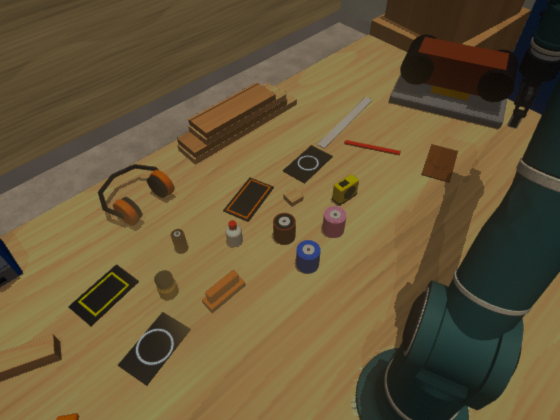

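```bash
python3 - <<'E'
from h import *
a=cv2.imread('pics/top0.png')[130:260,110:380]; cv2.imwrite('pics/topcrop.png',cv2.resize(a,None,fx=2.96,fy=2.96,interpolation=cv2.INTER_CUBIC))
a=cv2.imread('pics/side0.png')[130:390,60:370]; cv2.imwrite('pics/sidecrop.png',cv2.resize(a,None,fx=2.3,fy=2.3,interpolation=cv2.INTER_CUBIC))
E
```

```text
(no output)
```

View pics/topcrop.png

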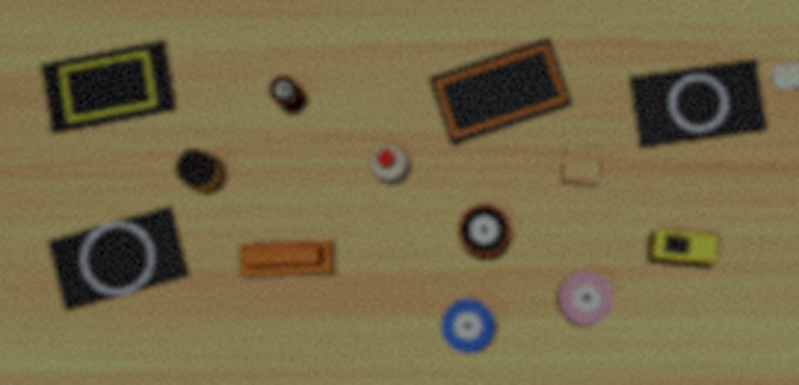

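View pics/sidecrop.png

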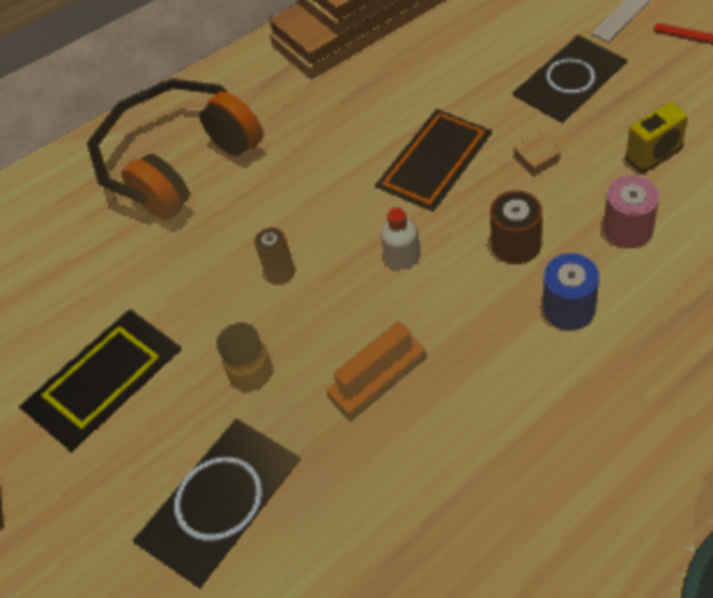

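```bash
cat > m.py <<'E'
from h import *
def comps(c,lo,hi,roi,minA=6):
    h=cv2.cvtColor(c['pixels'],cv2.COLOR_RGB2HSV); m=cv2.inRange(h,np.array(lo),np.array(hi))
    x0,y0,x1,y1=roi; z=np.zeros_like(m); z[y0:y1,x0:x1]=m[y0:y1,x0:x1]
    n,l,s,ce=cv2.connectedComponentsWithStats(z,connectivity=8)
    i=[k for k in range(1,n) if s[k][4]>=minA]
    if not i:return None
    k=max(i,key=lambda k:s[k][4]); return (l==k).astype(np.uint8),s[k][4],ce[k]
def rect(c,m,z):
    p=np.argwhere(m)[:,::-1].astype(float)
    w=np.array([ray(c,u,v,z)[:2] for u,v in p]).astype(np.float32)
    r=cv2.minAreaRect(w*1000); return r
E
python3 - <<'E'
from m import *
t=dict(np.load('pics/top0.npz')); s=dict(np.load('pics/side0.npz'))
h=cv2.cvtColor(t['pixels'],cv2.COLOR_RGB2HSV); g=cv2.cvtColor(s['pixels'],cv2.COLOR_RGB2HSV)
for n,(u,v) in dict(yt=(130,158),yi=(146,160),wood=(230,200),bigring=(138,216),bigtile=(133,217),washer=(273,207),sw=(205,160),ribtop=(205,217),base=(220,217),otl=(260,165),tape=(347,212),tapeblk=(339,212),drum=(268,208)).items(): print(n,h[v,u])
E
```

```text
yt [ 33 193  66]
yi [150  13  19]
wood [ 23 101 136]
bigring [102  13 102]
bigtile [158  49  21]
washer [ 8 11 94]
sw [25 16 98]
ribtop [ 13 177 134]
base [ 14 190 121]
otl [ 14 179  97]
tape [ 33 159 144]
tapeblk [114  43  30]
drum [60  9 59]
```

```bash
python3 - <<'E'
from m import *
t=dict(np.load('pics/top0.npz')); s=dict(np.load('pics/side0.npz'))
T=dict(yel=((120,140,175,178),(65,262,145,330)),big=((122,197,178,238),(115,310,195,385)),ora=((250,140,308,182),(220,175,278,225)),sml=((318,146,371,182),(280,143,336,184)))
for n,(a,b) in T.items():
  for nm,c,r in(('top',t,a),('side',s,b)):
    m,A,ce=comps(c,(0,0,0),(179,255,60),r)
    (x,y),(w,h),an=rect(c,m,.006)
    if w>h: an+=90; w,h=h,w
    # angle of long axis: cv angle is of width side; long = an+90
    L=(an+90+90)%180-90
    print(n,nm,'c %.1f %.1f size %.1f %.1f long %.1f'%(x,y,w,h,L))
# rings
for n,a,b in(('big',T['big'][0],T['big'][1]),('sml',T['sml'][0],T['sml'][1])):
  for nm,c,r in(('top',t,a),('side',s,b)):
    m,A,ce=comps(c,(0,0,80),(179,60,255),r)
    (x,y),(w,h),an=rect(c,m,.006); print('ring',n,nm,round(x,1),round(y,1),round(w,1),round(h,1))
D=dict(bigd=((262,196,287,220),(272,210,298,228)),smd=((199,152,216,170),(170,228,190,240)))
for n,(a,b) in D.items():
  for nm,c,r in(('top',t,a),('side',s,b)):
    q=comps(c,(0,0,80),(179,60,255),r,3)
    if q: print(n,nm,q[1],q[2],(ray(c,*q[2],.06)[:2]*1000).round(1))
J=dict(tape=((325,200,358,225),(325,170,362,205),(25,90,60),(45,255,255),.062),block=((188,206,226,227),(198,265,250,312),(5,140,60),(20,255,255),.018))
for n,(a,b,lo,hi,z) in J.items():
  for nm,c,r in(('top',t,a),('side',s,b)):
    m,A,ce=comps(c,lo,hi,r)
    (x,y),(w,h),an=rect(c,m,z); print(n,nm,A,ce.round(1),'c %.1f %.1f size %.1f %.1f an %.1f'%(x,y,w,h,an))
def big(c,r,f,k):
    x0,y0,x1,y1=r; cv2.imwrite(f,cv2.resize(c['pixels'][y0:y1,x0:x1,::-1],None,fx=k,fy=k,interpolation=cv2.INTER_NEAREST))
P=[]
for c,r in((t,(325,200,360,226)),(s,(325,170,365,208)),(t,(186,204,228,230)),(s,(198,265,250,315))):
    x0,y0,x1,y1=r; im=cv2.resize(c['pixels'][y0:y1,x0:x1,::-1],(int((x1-x0)*7.5),int((y1-y0)*7.5)),interpolation=cv2.INTER_CUBIC); P.append(np.pad(im,((0,300-min(300,im.shape[0])),(0,400-im.shape[1]),(0,0)))[:300])
cv2.imwrite('pics/tb.png',np.vstack([np.hstack(P[:2]),np.hstack(P[2:])]))
E
```

```text
yel top c 631.7 316.5 size 47.1 82.8 long -79.0
yel side c 627.8 317.4 size 80.0 137.9 long -79.4
big top c 441.4 300.5 size 60.5 60.8 long -44.4
big side c 440.4 301.5 size 64.5 65.4 long -25.2
ora top c 622.5 -116.9 size 51.0 114.6 long -71.7
ora side c 621.6 -114.7 size 52.6 114.9 long -71.3
sml top c 607.1 -331.1 size 75.5 135.6 long -82.7
sml side c 604.5 -327.7 size 78.0 137.4 long -82.3
ring big top 442.1 301.4 81.0 77.8
ring big side 439.8 301.7 79.1 76.4
ring sml top 606.8 -332.0 61.0 62.2
ring sml side 606.2 -330.3 60.6 61.1
bigd top 74 [273.22972973 207.17567568] [ 464.4 -101. ]
bigd side 84 [284.        220.9047619] [ 464. -100.]
smd top 22 [205.09090909 159.90909091] [614.4 112.3]
smd side 14 [176.28571429 233.85714286] [614.  113.9]
tape top 198 [341.6 213. ] c 445.7 -309.1 size 68.1 31.9 an 86.1
tape side 152 [346.8 182. ] c 443.9 -307.8 size 64.0 27.9 an 85.2
block top 368 [206.5 217. ] c 439.0 113.3 size 37.6 99.8 an 2.7
block side 885 [222.5 290. ] c 439.7 116.2 size 53.2 105.2 an 1.6
```

View pics/tb.png

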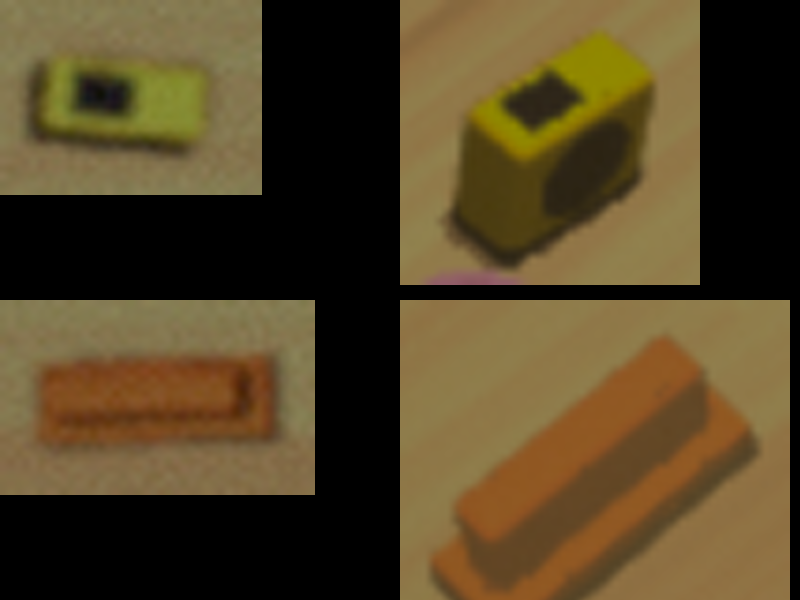

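```bash
cat >> h.py <<'E'
from scipy.spatial.transform import Rotation as Ro
def st(o=None):
    o=o or get_obs(); R=Ro.from_euler('xyz',o['ee_rot'],degrees=True).as_matrix()
    x,z=R[:,0],R[:,2]; print('t',round(o['time'],2),'p',(o['tool_pos']*1000).round(1),'x',x.round(3),'jaw',round(np.degrees(np.arctan2(z[1],z[0])),1),'q7',o['q'][6].round(0),'q1',o['q'][0].round(0),'w',round(o['grip_width']*1000,1),'F',o['contact_force'].round(1))
E
python3 -c "
from h import *
st()"
```

```text
t 0.1 p [ 211.5 -614.1  230.4] x [-0.001  0.002 -1.   ] jaw -71.0 q7 -3.0 q1 69.0 w 85.3 F [-0.2 -0.4 -0.3]
```

{"api": "arm_command", "payload": {
  "targets": [
    [0, 35, 20, 0, 0, 0, 0],
    [0, 35, 20, 0, 0, 0, 0],
    [0, 35, 20, 0, 0, 0, 0],
    [0, 35, 20, 0, 0, 0, 0]
  ]
}}

```text
time: 0.43
tool_pos: [0.3407, -0.5378, 0.2281]
ee_rot: [-110.7, 89.4, 176.9]
contact_force: [0.4, -0.8, -0.9]
grip_width: 0.0858
```

```bash
python3 -c "
from h import *
st()"
```

```text
t 0.43 p [ 340.7 -537.8  228.1] x [-0.01   0.001 -1.   ] jaw -72.3 q7 -19.0 q1 56.0 w 85.8 F [ 0.4 -0.8 -0.9]
```

{"api": "arm_command", "payload": {
  "targets": [
    [0, 10.5, 23, 0, 0, 0, 0.119],
    [0, 10.5, 23, 0, 0, 0, 0.119],
    [0, 10.5, 23, 0, 0, 0, 0.119],
    [0, 10.5, 23, 0, 0, 0, 0.119],
    [0, 10.5, 23, 0, 0, 0, 0.119],
    [0, 10.5, 23, 0, 0, 0, 0.119],
    [0, 10.5, 23, 0, 0, 0, 0.119],
    [0, 10.5, 23, 0, 0, 0, 0.119],
    [0, 10.5, 23, 0, 0, 0, 0.119],
    [0, 10.5, 23, 0, 0, 0, 0.119]
  ]
}}

```text
time: 1.27
tool_pos: [0.4557, -0.2914, 0.2235]
ee_rot: [-152.4, 89.4, -153.2]
contact_force: [0.0, 0.1, -0.5]
grip_width: 0.0855
```

```bash
python3 -c "
from h import *
st()"
```

```text
t 1.27 p [ 455.7 -291.4  223.5] x [-0.01  -0.005 -1.   ] jaw -0.7 q7 20.0 q1 47.0 w 85.5 F [ 0.   0.1 -0.5]
```

{"api": "arm_command", "payload": {
  "targets": [
    [0, -5, -8, -30, 0, 0, -0.03],
    [0, -5, -8, -30, 0, 0, -0.03],
    [0, 0, 0, -30, 0, 0, 0],
    [0, 0, 0, -25, 0, 0, 0],
    [0, 0, 0, -10, 0, 0, 0],
    [0, 0, 0, 0, 0, 0, 0]
  ]
}}

```text
time: 1.77
tool_pos: [0.4499, -0.2991, 0.0957]
ee_rot: [-135.8, 89.7, -139.0]
contact_force: [-0.2, -0.2, -0.9]
grip_width: 0.0854
```

```bash
python3 -c "
from h import *
st();cap('side','s1.png')"
```

```text
t 1.77 p [ 449.9 -299.1   95.7] x [-0.005 -0.004 -1.   ] jaw -3.2 q7 14.0 q1 45.0 w 85.4 F [-0.2 -0.2 -0.9]
```

View pics/s1.png

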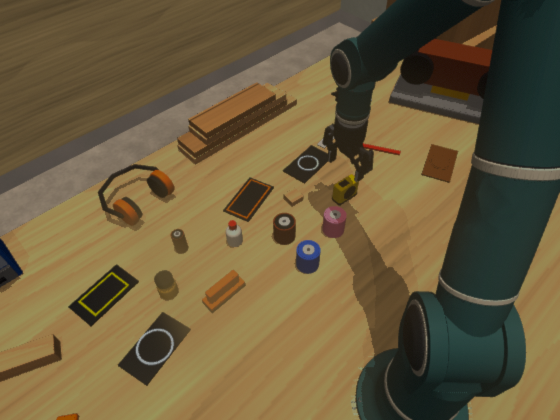

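The gripper stands over the tape measure (345,190), jaws across its thickness. Going down on it.

{"api": "arm_command", "payload": {
  "targets": [
    [0, -3, -5, 0, 0, 0, -0.02],
    [0, -3, -5, -15, 0, 0, 0],
    [0, 0, 0, -20, 0, 0, 0],
    [0, 0, 0, -20, 0, 0, 0],
    [0, 0, 0, -12, 0, 0, 0],
    [0, 0, 0, -4, 0, 0, 0],
    [0, 0, 0, 0, 0, 0, 0]
  ]
}}

```text
time: 2.4
tool_pos: [0.4502, -0.3172, 0.0341]
ee_rot: [-50.5, 88.8, -55.4]
contact_force: [0.0, -0.2, 0.2]
grip_width: 0.0854
```

```bash
python3 -c "
from h import *
st()"
```

```text
t 2.4 p [ 450.2 -317.2   34.1] x [ 0.012 -0.017 -1.   ] jaw -4.8 q7 12.0 q1 44.0 w 85.4 F [ 0.  -0.2  0.2]
```

{"api": "arm_command", "payload": {
  "targets": [
    [0, -5, 4, -6, 0.017, 0.012, 0.01],
    [0, 0, 4, -6, 0, 0, 0],
    [0, 0, 0, 0, 0, 0, 0]
  ]
}}

```text
time: 2.65
tool_pos: [0.4466, -0.3098, 0.0241]
ee_rot: [-20.0, 89.8, -24.2]
contact_force: [0.1, 0.4, 0.4]
grip_width: 0.0853
```

```bash
python3 -c "
from h import *
st()"
```

```text
t 2.65 p [ 446.6 -309.8   24.1] x [ 0.003 -0.001 -1.   ] jaw -4.2 q7 12.0 q1 44.0 w 85.3 F [0.1 0.4 0.4]
```

{"api": "arm_command", "payload": {
  "targets": [
    [1, -1, 1, -2, 0, 0, 0],
    [1, 0, 0, 0, 0, 0, 0],
    [1, 0, 0, 0, 0, 0, 0],
    [1, 0, 0, 0, 0, 0, 0],
    [1, 0, 0, 0, 0, 0, 0],
    [1, 0, 0, 0, 0, 0, 0],
    [1, 0, 0, 0, 0, 0, 0],
    [1, 0, 0, 0, 0, 0, 0],
    [1, 0, 0, 0, 0, 0, 0],
    [1, 0, 0, 0, 0, 0, 0]
  ]
}}

```text
time: 3.48
tool_pos: [0.4462, -0.3088, 0.0233]
ee_rot: [-24.2, 89.7, -28.4]
contact_force: [0.4, 0.0, -0.3]
grip_width: 0.0313
```

```bash
python3 -c "
from h import *
st()"
```

```text
t 3.48 p [ 446.2 -308.8   23.3] x [ 0.004 -0.002 -1.   ] jaw -4.2 q7 12.0 q1 44.0 w 31.3 F [ 0.4  0.  -0.3]
```

{"api": "arm_command", "payload": {
  "targets": [
    [1, 0, 0, 20, 0, 0, 0],
    [1, 0, 0, 30, 0, 0, 0],
    [1, 0, 0, 35, 0, 0, 0],
    [1, 0, 0, 30, 0, 0, 0],
    [1, 0, 10, 0, 0, 0, 0],
    [1, 6, 20, 0, 0, 0, 0.02],
    [1, 10, 30, 0, 0, 0, 0.02],
    [1, 10, 33, 0, 0, 0, 0.02],
    [1, 10, 33, 0, 0, 0, 0.02],
    [1, 10, 33, 0, 0, 0, 0.02]
  ]
}}

```text
time: 4.32
tool_pos: [0.4832, -0.1506, 0.1366]
ee_rot: [-170.1, 89.6, -169.5]
contact_force: [0.6, 0.2, -3.9]
grip_width: 0.0314
```

{"api": "arm_command", "payload": {
  "targets": [
    [1, 10, 33, 0, 0, 0, 0.02],
    [1, 10, 33, 0, 0, 0, 0.02],
    [1, 10, 33, 0, 0, 0, 0.02],
    [1, 10, 33, 0, 0, 0, 0.02],
    [1, 10, 33, 0, 0, 0, 0.02],
    [1, 10, 33, 0, 0, 0, 0.02],
    [1, 10, 33, 0, 0, 0, 0.02],
    [1, 10, 33, 0, 0, 0, 0.02],
    [1, 10, 25, 0, 0, 0, 0.02],
    [1, 10, 15, 0, 0, 0, 0.02]
  ]
}}

```text
time: 5.15
tool_pos: [0.574, 0.1759, 0.1252]
ee_rot: [172.6, 88.5, -174.3]
contact_force: [0.2, 0.1, -2.9]
grip_width: 0.0315
```

```bash
python3 -c "
from h import *
st()"
```

```text
t 5.15 p [574.  175.9 125.2] x [-0.025 -0.003 -1.   ] jaw 13.1 q7 -23.0 q1 1.0 w 31.5 F [ 0.2  0.1 -2.9]
```

{"api": "arm_command", "payload": {
  "targets": [
    [1, 12, 25, 0, 0, -0.025, -0.02],
    [1, 12, 30, 0, 0, 0, -0.02],
    [1, 12, 30, 0, 0, 0, 0],
    [1, 10, 25, 0, 0, 0, 0],
    [1, 6, 14, 0, 0, 0, 0],
    [1, 3, 6, 0, 0, 0, 0],
    [1, 0, 0, 0, 0, 0, 0],
    [1, 0, 0, 0, 0, 0, 0]
  ]
}}

```text
time: 5.82
tool_pos: [0.6213, 0.3171, 0.1111]
ee_rot: [-170.3, 88.9, -159.0]
contact_force: [0.5, -0.1, -3.4]
grip_width: 0.0314
```

```bash
python3 -c "
from h import *
st()"
```

```text
t 5.82 p [621.3 317.1 111.1] x [-0.018 -0.007 -1.   ] jaw 11.2 q7 -34.0 q1 -12.0 w 31.4 F [ 0.5 -0.1 -3.4]
```

{"api": "arm_command", "payload": {
  "targets": [
    [1, 5, 0, -15, 0.007, -0.018, 0],
    [1, 4, 0, -20, 0, 0, 0],
    [1, 0, 0, -15, 0, 0, 0],
    [1, 0, 0, -8, 0, 0, 0],
    [1, 0, 0, 0, 0, 0, 0]
  ]
}}

```text
time: 6.23
tool_pos: [0.6292, 0.3087, 0.0496]
ee_rot: [-114.9, 89.7, -104.0]
contact_force: [0.1, -0.2, -4.2]
grip_width: 0.0311
```

```bash
python3 -c "
from h import *
st()"
```

```text
t 6.23 p [629.2 308.7  49.6] x [-0.001 -0.006 -1.   ] jaw 10.9 q7 -35.0 q1 -13.0 w 31.1 F [ 0.1 -0.2 -4.2]
```

{"api": "arm_command", "payload": {
  "targets": [
    [1, 1, 5, -4, 0.006, 0, 0],
    [1, 0, 4, -6, 0, 0, 0],
    [1, 0, 0, -4, 0, 0, 0],
    [1, 0, 0, 0, 0, 0, 0]
  ]
}}

```text
time: 6.57
tool_pos: [0.6309, 0.317, 0.0356]
ee_rot: [120.4, 89.9, 131.2]
contact_force: [-0.8, 1.0, -2.9]
grip_width: 0.0312
```

```bash
python3 -c "
from h import *
st()
for n in('top','side'):cap(n,n+'2.png')
a=cv2.imread('pics/top2.png')[120:250,90:370]; b=cv2.imread('pics/side2.png')[220:350,40:240]
cv2.imwrite('pics/x2.png',np.vstack([cv2.resize(a,(640,300)),cv2.resize(b,(460,300)) if 0 else cv2.copyMakeBorder(cv2.resize(b,(460,300)),0,0,0,180,0)]))"
```

```text
t 6.57 p [630.9 317.   35.6] x [-0.001  0.001 -1.   ] jaw 10.8 q7 -36.0 q1 -13.0 w 31.2 F [-0.8  1.  -2.9]
```

View pics/x2.png

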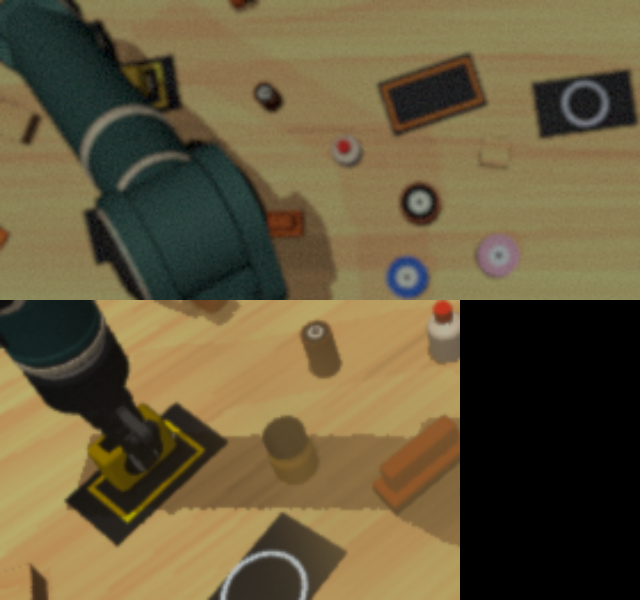

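Side view: the tape is held just above the yellow outline (about (92,290) in full pixels), aligned. Lower and release.

{"api": "arm_command", "payload": {
  "targets": [
    [1, 0, 0, -3, 0, 0, 0],
    [1, 0, 0, -2, 0, 0, 0],
    [1, 0, 0, -1, 0, 0, 0],
    [1, 0, 0, 0, 0, 0, 0]
  ]
}}

```text
time: 7.0
tool_pos: [0.632, 0.3182, 0.0315]
ee_rot: [34.9, 89.8, 45.7]
contact_force: [1.4, -0.0, -4.1]
grip_width: 0.0318
```

```bash
python3 -c "
from h import *
st()"
```

```text
t 7.0 p [632.  318.2  31.5] x [ 0.003  0.003 -1.   ] jaw 10.8 q7 -36.0 q1 -13.0 w 31.8 F [ 1.4 -0.  -4.1]
```

{"api": "arm_command", "payload": {
  "targets": [
    [1, -1, -1, -2, 0, 0, 0],
    [1, 0, 0, -1, 0, 0, 0],
    [1, 0, 0, 0, 0, 0, 0]
  ]
}}

```text
time: 7.25
tool_pos: [0.6312, 0.3173, 0.0296]
ee_rot: [27.4, 89.7, 38.2]
contact_force: [-0.8, -0.8, -2.9]
grip_width: 0.0312
```

```bash
python3 -c "
from h import *
st()"
```

```text
t 7.25 p [631.2 317.3  29.6] x [ 0.003  0.003 -1.   ] jaw 10.8 q7 -36.0 q1 -13.0 w 31.2 F [-0.8 -0.8 -2.9]
```

{"api": "arm_command", "payload": {
  "targets": [
    [1, 0, 0, -2, 0, 0, 0],
    [1, 0, 0, 0, 0, 0, 0]
  ]
}}

```text
time: 7.42
tool_pos: [0.6315, 0.3177, 0.03]
ee_rot: [19.1, 89.7, 29.9]
contact_force: [0.4, 0.2, -4.2]
grip_width: 0.0314
```

{"api": "arm_command", "payload": {
  "targets": [
    [0, 0, 0, 0, 0, 0, 0],
    [0, 0, 0, 0, 0, 0, 0],
    [0, 0, 0, 0, 0, 0, 0],
    [0, 0, 0, 0, 0, 0, 0],
    [0, 0, 0, 0, 0, 0, 0],
    [0, 0, 0, 0, 0, 0, 0],
    [0, 0, 0, 0, 0, 0, 0]
  ]
}}

```text
time: 8.0
tool_pos: [0.6336, 0.3189, 0.0315]
ee_rot: [21.2, 89.4, 32.0]
contact_force: [0.4, -0.4, 0.7]
grip_width: 0.0853
```

```bash
python3 -c "
from h import *
st()"
```

```text
t 8.0 p [633.6 318.9  31.5] x [ 0.009  0.006 -1.   ] jaw 10.8 q7 -36.0 q1 -13.0 w 85.3 F [ 0.4 -0.4  0.7]
```

{"api": "arm_command", "payload": {
  "targets": [
    [0, 0, 0, 20, 0, 0, 0],
    [0, 0, 0, 35, 0, 0, 0],
    [0, 0, 0, 35, 0, 0, 0],
    [0, 0, -15, 10, 0, 0, 0],
    [0, -2, -30, 0, 0, 0, -0.03],
    [0, -4, -33, 0, 0, 0, -0.03],
    [0, -4, -33, 0, 0, 0, -0.03],
    [0, -4, -33, 0, 0, 0, -0.03],
    [0, -4, -30, 0, 0, 0, 0],
    [0, 0, -20, 0, 0, 0, 0]
  ]
}}

```text
time: 8.83
tool_pos: [0.6102, 0.1267, 0.1358]
ee_rot: [42.4, 89.2, 46.7]
contact_force: [-0.0, 0.2, 0.2]
grip_width: 0.0853
```

```bash
python3 -c "
from h import *
st()
for n in('top','side'):cap(n,n+'3.png')
a=cv2.imread('pics/top3.png')[120:250,90:370]; b=cv2.imread('pics/side3.png')[220:350,40:240]
cv2.imwrite('pics/x3.png',np.vstack([cv2.resize(a,(640,300)),cv2.copyMakeBorder(cv2.resize(b,(460,300)),0,0,0,180,0)]))"
```

```text
t 8.83 p [610.2 126.7 135.8] x [ 0.01  0.01 -1.  ] jaw 4.3 q7 -25.0 q1 5.0 w 85.3 F [-0.   0.2  0.2]
```

View pics/x3.png

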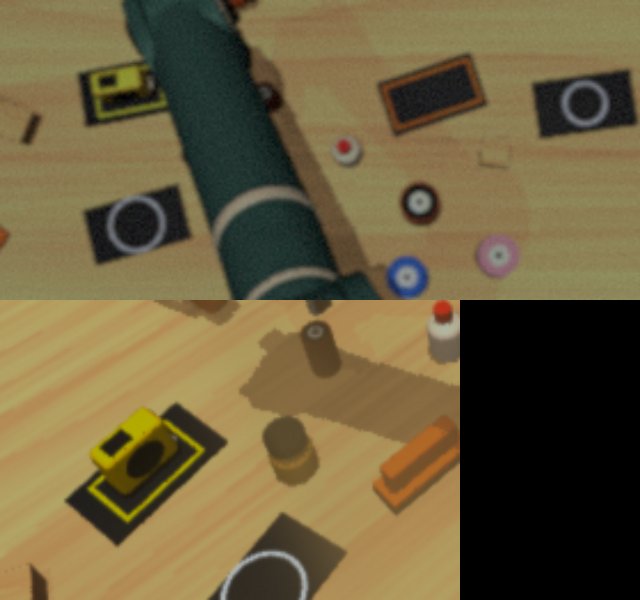

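The tape stands on the yellow tile (side full px ~(100,280)), will measure later. Now the slim drum.

{"api": "arm_command", "payload": {
  "targets": [
    [0, 2, -2, -20, 0.005, 0.005, 0],
    [0, 2, -2, -25, 0, 0, 0],
    [0, 0, 0, -15, 0, 0, 0],
    [0, 0, 0, -5, 0, 0, 0],
    [0, 0, 0, 0, 0, 0, 0]
  ]
}}

```text
time: 9.35
tool_pos: [0.6174, 0.1225, 0.071]
ee_rot: [53.6, 88.8, 57.6]
contact_force: [0.1, 0.3, -0.4]
grip_width: 0.0859
```

```bash
python3 -c "
from h import *
st()
from m import *
c=dict(np.load('pics/side3.npz'))
m,A,ce=comps(c,(22,140,100),(38,255,255),(75,258,125,305)); print(A,ce)
r=rect(c,m,.068);print(r)
r=rect(c,m,.068);
m,A,ce=comps(c,(0,0,0),(179,255,60),(65,262,145,330));print(A,ce,rect(c,m,.006))
"
```

```text
t 9.35 p [617.4 122.5  71. ] x [ 0.011  0.017 -1.   ] jaw 4.0 q7 -26.0 q1 4.0 w 85.9 F [ 0.1  0.3 -0.4]
382 [ 97.28795812 278.90314136]
((607.7572021484375, 313.5491943359375), (77.6257095336914, 71.77877807617188), 10.296021461486816)
628 [103.03821656 298.16401274] ((627.034423828125, 317.8216552734375), (78.19544982910156, 136.7977752685547), 10.275472640991211)
```

{"api": "arm_command", "payload": {
  "targets": [
    [0, -2, -5, 0, -0.017, 0.011, 0],
    [0, -1, -4, -10, 0, 0, 0],
    [0, 0, 0, -15, 0, 0, 0],
    [0, 0, 0, -10, 0, 0, 0],
    [0, 0, 0, -3, 0, 0, 0],
    [0, 0, 0, 0, 0, 0, 0]
  ]
}}

```text
time: 9.85
tool_pos: [0.6154, 0.1156, 0.0321]
ee_rot: [0.3, 89.8, 4.6]
contact_force: [0.0, -0.2, 0.7]
grip_width: 0.0856
```

```bash
python3 -c "
from h import *
st()
"
```

```text
t 9.85 p [615.4 115.6  32.1] x [ 0.003  0.    -1.   ] jaw 4.2 q7 -27.0 q1 3.0 w 85.6 F [ 0.  -0.2  0.7]
```

{"api": "arm_command", "payload": {
  "targets": [
    [0, -1, -3, -6, 0, 0.003, 0],
    [0, 0, 0, -3, 0, 0, 0],
    [0, 0, 0, 0, 0, 0, 0],
    [1, 0, 0, 0, 0, 0, 0],
    [1, 0, 0, 0, 0, 0, 0],
    [1, 0, 0, 0, 0, 0, 0],
    [1, 0, 0, 0, 0, 0, 0],
    [1, 0, 0, 0, 0, 0, 0],
    [1, 0, 0, 0, 0, 0, 0],
    [1, 0, 0, 0, 0, 0, 0]
  ]
}}

```text
time: 10.68
tool_pos: [0.6154, 0.1126, 0.0235]
ee_rot: [21.0, 89.9, 25.2]
contact_force: [0.1, 0.8, -1.4]
grip_width: 0.0304
```

{"api": "arm_command", "payload": {
  "targets": [
    [1, 0, 0, 0, 0, 0, 0],
    [1, 0, 0, 0, 0, 0, 0]
  ]
}}

```text
time: 10.85
tool_pos: [0.6151, 0.1125, 0.0233]
ee_rot: [24.5, 89.9, 28.7]
contact_force: [-0.2, -0.1, -1.8]
grip_width: 0.0306
```

```bash
python3 -c "
from h import *
st()
"
```

```text
t 10.85 p [615.1 112.5  23.3] x [ 0.001  0.001 -1.   ] jaw 4.2 q7 -27.0 q1 3.0 w 30.6 F [-0.2 -0.1 -1.8]
```

{"api": "arm_command", "payload": {
  "targets": [
    [1, 0, 0, 20, 0, 0, 0],
    [1, 0, 0, 35, 0, 0, 0],
    [1, 0, 0, 35, 0, 0, 0],
    [1, 0, -10, 20, 0, 0, 0],
    [1, 0, -25, 0, 0, 0, 0],
    [1, 0, -33, 0, 0, 0, 0],
    [1, 0, -33, 0, 0, 0, 0],
    [1, 0, -33, 0, 0, 0, 0],
    [1, 0, -33, 0, 0, 0, 0],
    [1, 0, -33, 0, 0, 0, 0]
  ]
}}

```text
time: 11.68
tool_pos: [0.611, -0.0817, 0.1384]
ee_rot: [86.1, 89.6, 91.5]
contact_force: [-0.1, 0.2, -1.3]
grip_width: 0.0305
```

{"api": "arm_command", "payload": {
  "targets": [
    [1, 0, -33, 0, 0, 0, 0],
    [1, 0, -33, 0, 0, 0, 0],
    [1, 0, -33, 0, 0, 0, 0],
    [1, 0, -33, 0, 0, 0, 0],
    [1, 0, -30, 0, 0, 0, 0],
    [1, 0, -20, 0, 0, 0, 0],
    [1, 0, 0, 0, 0, 0, 0]
  ]
}}

```text
time: 12.27
tool_pos: [0.606, -0.284, 0.1371]
ee_rot: [157.7, 89.8, 162.5]
contact_force: [-0.8, -0.7, -2.4]
grip_width: 0.031
```

```bash
python3 -c "
from h import *
st()
"
```

```text
t 12.27 p [ 606.  -284.   137.1] x [-0.003  0.001 -1.   ] jaw 4.8 q7 14.0 q1 39.0 w 31.0 F [-0.8 -0.7 -2.4]
```

{"api": "arm_command", "payload": {
  "targets": [
    [1, 0, -20, -15, 0, 0, 0],
    [1, 0, -20, -25, 0, 0, 0],
    [1, 0, -8, -25, 0, 0, 0],
    [1, 0, 0, -15, 0, 0, 0],
    [1, 0, 0, -8, 0, 0, 0],
    [1, 0, 0, 0, 0, 0, 0]
  ]
}}

```text
time: 12.77
tool_pos: [0.6057, -0.3334, 0.0463]
ee_rot: [122.1, 89.9, 126.7]
contact_force: [-0.1, 0.8, -1.4]
grip_width: 0.0309
```

```bash
python3 -c "
from h import *
st()
"
```

```text
t 12.77 p [ 605.7 -333.4   46.3] x [-0.001  0.001 -1.   ] jaw 4.6 q7 16.0 q1 40.0 w 30.9 F [-0.1  0.8 -1.4]
```

{"api": "arm_command", "payload": {
  "targets": [
    [1, 1, 2, -8, 0, 0, 0],
    [1, 0, 0, -6, 0, 0, 0],
    [1, 0, 0, -1, 0, 0, 0],
    [1, 0, 0, 0, 0, 0, 0]
  ]
}}

```text
time: 13.1
tool_pos: [0.6095, -0.3264, 0.0325]
ee_rot: [49.6, 89.8, 54.5]
contact_force: [-0.3, -0.5, -1.2]
grip_width: 0.0304
```

```bash
python3 -c "
from h import *
st()
"
```

```text
t 13.1 p [ 609.5 -326.4   32.5] x [ 0.002  0.003 -1.   ] jaw 5.0 q7 16.0 q1 40.0 w 30.4 F [-0.3 -0.5 -1.2]
```

{"api": "arm_command", "payload": {
  "targets": [
    [1, -2, -3, -2, 0, 0, 0],
    [1, 0, 0, 0, 0, 0, 0],
    [1, 0, 0, 0, 0, 0, 0]
  ]
}}

```text
time: 13.35
tool_pos: [0.6091, -0.3288, 0.0324]
ee_rot: [13.8, 89.7, 18.9]
contact_force: [0.7, 0.2, -0.5]
grip_width: 0.0305
```

```bash
python3 -c "
from h import *
st()
"
```

```text
t 13.35 p [ 609.1 -328.8   32.4] x [ 0.005  0.002 -1.   ] jaw 5.1 q7 16.0 q1 40.0 w 30.5 F [ 0.7  0.2 -0.5]
```

{"api": "arm_command", "payload": {
  "targets": [
    [1, -2, -2, -3, 0, 0.005, 0],
    [1, -1, 0, -1, 0, 0, 0],
    [1, 0, 0, 0, 0, 0, 0]
  ]
}}

```text
time: 13.6
tool_pos: [0.6063, -0.3318, 0.0293]
ee_rot: [18.2, 89.9, 23.2]
contact_force: [0.6, 0.7, -1.2]
grip_width: 0.0306
```

```bash
python3 -c "
from h import *
st()
"
```

```text
t 13.6 p [ 606.3 -331.8   29.3] x [ 0.001  0.    -1.   ] jaw 5.0 q7 16.0 q1 40.0 w 30.6 F [ 0.6  0.7 -1.2]
```

Centred, at the height of contact. Release and rise.

{"api": "arm_command", "payload": {
  "targets": [
    [1, 0, 0, -1, 0, 0, 0],
    [0, 0, 0, 0, 0, 0, 0],
    [0, 0, 0, 0, 0, 0, 0],
    [0, 0, 0, 0, 0, 0, 0],
    [0, 0, 0, 0, 0, 0, 0],
    [0, 0, 0, 0, 0, 0, 0],
    [0, 0, 0, 0, 0, 0, 0],
    [0, 0, 0, 15, 0, 0, 0],
    [0, 0, 0, 30, 0, 0, 0],
    [0, 0, 0, 35, 0, 0, 0]
  ]
}}

```text
time: 14.43
tool_pos: [0.6013, -0.3298, 0.1044]
ee_rot: [142.8, 89.2, 147.8]
contact_force: [1.2, 0.4, 0.3]
grip_width: 0.0854
```

```bash
python3 -c "
from h import *
st()
for n in('top','side'):cap(n,n+'4.png')
a=cv2.imread('pics/top4.png')[130:250,110:380]; b=cv2.imread('pics/side4.png')[120:350,60:370]
cv2.imwrite('pics/x4.png',np.vstack([cv2.resize(a,(620,276)),cv2.resize(b[:160],(620,320))]))"
```

```text
t 14.43 p [ 601.3 -329.8  104.4] x [-0.012  0.007 -1.   ] jaw 5.0 q7 18.0 q1 41.0 w 85.4 F [1.2 0.4 0.3]
```

View pics/x4.png

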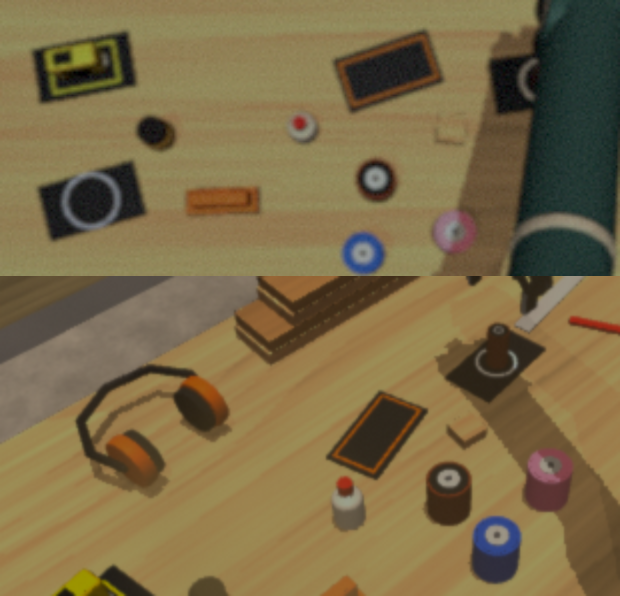

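```bash
python3 - <<'E'
from m import *
t=dict(np.load('pics/top4.npz')); s=dict(np.load('pics/side4.npz'))
q=comps(s,(0,0,70),(179,60,255),(302,140,318,152),2); 
if q: print('sm',q[1],q[2],(ray(s,*q[2],.066)*1000).round(1))
for u,v in((268,240),(307.5,230.5)): print('decoy',(ray(t,u,v,.06)*1000).round())
P=[]
for c,r in((t,(118,138,175,180)),(s,(65,250,145,330)),(s,(275,125,335,185))):
    x0,y0,x1,y1=r; P.append(cv2.resize(c['pixels'][y0:y1,x0:x1,::-1],(266,266*(y1-y0)//(x1-x0)),interpolation=cv2.INTER_CUBIC)); P[-1]=np.pad(P[-1],((0,270-P[-1].shape[0]),(0,0),(0,0)))
cv2.imwrite('pics/z4.png',np.hstack(P))
h=cv2.cvtColor(s['pixels'],cv2.COLOR_RGB2HSV)
print(h[262:300:3,80:125:5,2])
E
```

```text
sm 12 [309.16666667 146.33333333] [ 606.8 -333.8   66. ]
decoy [363. -85.  60.]
decoy [ 392. -206.   60.]
[[156 156 156 156 156 156 156 156 156]
 [156 156 157 156 156 156 156  79 155]
 [156 157 157 156 155 142 146  34  47]
 [156 157 157 152 156 156  69  35  37]
 [156 156 154 155 156 155  79  95  36]
 [156 156 102 123 155 123  76  84  56]
 [156 145  27  31 151  73  73  72 123]
 [154  30  27 153  59  24  28  71  35]
 [156 114  94 115  21  23  32  50  34]
 [109 156 149  58  21  24  63  29  44]
 [155 144  78  35  22  24  27  34 143]
 [101  79  77  47  23  41  33  87  36]
 [ 48  44  79  74  69  28  39  65  46]]
```

View pics/z4.png

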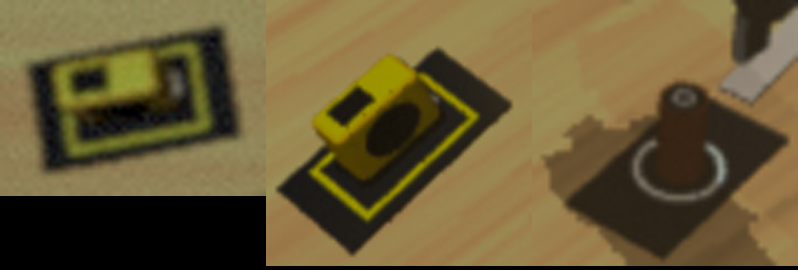

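```bash
python3 - <<'E'
from m import *
t=dict(np.load('pics/top4.npz')); s=dict(np.load('pics/side4.npz'))
print(ray(t,140.5,155.1,.068))
h=cv2.cvtColor(s['pixels'],cv2.COLOR_RGB2HSV)
print(h[280:290:3,80:100:5])
m=cv2.inRange(h,np.array((24,200,125)),np.array((33,255,255)))
z=np.zeros_like(m); z[262:302,75:125]=m[262:302,75:125]
k,n=cv2.findContours(z,cv2.RETR_EXTERNAL,cv2.CHAIN_APPROX_NONE)
print([cv2.contourArea(q) for q in k])
n,l,st_,ce=cv2.connectedComponentsWithStats(z); i=1+np.argmax(st_[1:,4]); mm=(l==i)
print(st_[i],rect(s,mm,.068))
E
```

```text
[0.62978527 0.31404622 0.068     ]
[[[ 22 119 156]
  [ 26 225 145]
  [ 13  85  27]
  [ 23  99  31]]

 [[ 24 126 154]
  [ 20 102  30]
  [ 17  85  27]
  [ 28 255 153]]

 [[ 27 255 156]
  [ 28 255 114]
  [ 29 250  94]
  [ 24 255 115]]

 [[ 23 199 109]
  [ 29 255 156]
  [ 25 255 149]
  [ 23 233  58]]]
[2.0, 10.0, 9.0, 310.5]
[ 79 267  31  26 243] ((629.6262817382812, 317.6220703125), (29.308191299438477, 65.48766326904297), 10.7459077835083)
```

{"api": "arm_command", "payload": {
  "targets": [
    [0, 0, 5, 25, 0, 0, 0.08],
    [0, -10, 20, 10, 0, 0, 0.08],
    [0, -17, 29, 0, 0, 0, 0.08],
    [0, -17, 29, 0, 0, 0, 0.08],
    [0, -17, 29, 0, 0, 0, 0.08],
    [0, -17, 29, 0, 0, 0, 0.08],
    [0, -17, 29, 0, 0, 0, 0.08],
    [0, -15, 25, 0, 0, 0, 0.08],
    [0, -10, 15, 0, 0, 0, 0],
    [0, 0, 0, 0, 0, 0, 0]
  ]
}}

```text
time: 15.37
tool_pos: [0.4815, -0.1172, 0.1585]
ee_rot: [-66.5, 89.0, -23.1]
contact_force: [0.1, 0.2, -0.2]
grip_width: 0.0851
```

```bash
python3 -c "
from h import *
st()
"
```

```text
t 15.37 p [ 481.5 -117.2  158.5] x [ 0.017 -0.007 -1.   ] jaw 43.4 q7 36.0 q1 42.0 w 85.1 F [ 0.1  0.2 -0.2]
```

{"api": "arm_command", "payload": {
  "targets": [
    [0, -8, 8, -15, 0.007, 0.017, 0],
    [0, -8, 8, -30, 0, 0, 0],
    [0, 0, 0, -20, 0, 0, 0],
    [0, 0, 0, -8, 0, 0, 0],
    [0, 0, 0, 0, 0, 0, 0],
    [0, 0, 0, 0, 0, 0, 0]
  ]
}}

```text
time: 15.87
tool_pos: [0.4691, -0.103, 0.0884]
ee_rot: [-78.6, 89.4, -35.2]
contact_force: [0.9, 0.3, -0.1]
grip_width: 0.0856
```

```bash
python3 -c "
from h import *
st()
cap('side','s5.png');a=cv2.imread('pics/s5.png')[150:300,210:380];cv2.imwrite('pics/s5c.png',cv2.resize(a,None,fx=4,fy=4,interpolation=2)[:600])
"
```

```text
t 15.87 p [ 469.1 -103.    88.4] x [ 0.009 -0.007 -1.   ] jaw 43.4 q7 29.0 q1 37.0 w 85.6 F [ 0.9  0.3 -0.1]
```

View pics/s5c.png

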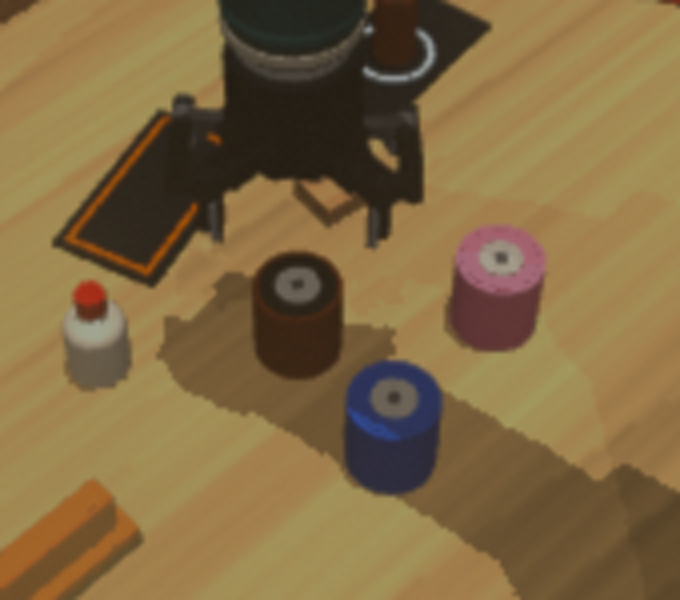

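Fingers stand over the brown drum (side px ~(284,221), brown unlike the blue (308,250) and pink (334,215) look-alikes), clear of neighbours.

{"api": "arm_command", "payload": {
  "targets": [
    [0, -4, 2, -4, 0.007, 0.009, 0],
    [0, -1, 0, -10, 0, 0, 0],
    [0, 0, 0, -12, 0, 0, 0],
    [0, 0, 0, -6, 0, 0, 0],
    [0, 0, 0, 0, 0, 0, 0],
    [0, 0, 0, 0, 0, 0, 0]
  ]
}}

```text
time: 16.42
tool_pos: [0.4665, -0.1028, 0.0562]
ee_rot: [-53.1, 89.7, -9.9]
contact_force: [0.3, 0.2, -0.2]
grip_width: 0.0854
```

```bash
python3 -c "
from h import *
st()
"
```

```text
t 16.42 p [ 466.5 -102.8   56.2] x [ 0.005 -0.001 -1.   ] jaw 43.2 q7 27.0 q1 35.0 w 85.4 F [ 0.3  0.2 -0.2]
```

{"api": "arm_command", "payload": {
  "targets": [
    [0, -2, 2, -12, 0, 0.005, 0],
    [0, 0, 0, -12, 0, 0, 0],
    [0, 0, 0, -6, 0, 0, 0],
    [0, 0, 0, 0, 0, 0, 0],
    [0, 0, 0, 0, 0, 0, 0]
  ]
}}

```text
time: 16.83
tool_pos: [0.464, -0.1003, 0.0224]
ee_rot: [165.5, 89.9, -151.3]
contact_force: [0.2, -0.4, -0.1]
grip_width: 0.0854
```

```bash
python3 -c "
from h import *
st()
"
```

```text
t 16.83 p [ 464.  -100.3   22.4] x [-0.001 -0.001 -1.   ] jaw 43.2 q7 24.0 q1 32.0 w 85.4 F [ 0.2 -0.4 -0.1]
```

{"api": "arm_command", "payload": {
  "targets": [
    [1, 0, 0, 0, 0, 0, 0],
    [1, 0, 0, 0, 0, 0, 0],
    [1, 0, 0, 0, 0, 0, 0],
    [1, 0, 0, 0, 0, 0, 0],
    [1, 0, 0, 0, 0, 0, 0],
    [1, 0, 0, 0, 0, 0, 0],
    [1, 0, 0, 0, 0, 0, 0]
  ]
}}

```text
time: 17.42
tool_pos: [0.4644, -0.1004, 0.0234]
ee_rot: [-129.1, 89.9, -85.9]
contact_force: [-0.5, 1.1, -1.1]
grip_width: 0.0548
```

```bash
python3 -c "
from h import *
st()
"
```

```text
t 17.42 p [ 464.4 -100.4   23.4] x [ 0.    -0.001 -1.   ] jaw 43.2 q7 24.0 q1 32.0 w 54.8 F [-0.5  1.1 -1.1]
```

{"api": "arm_command", "payload": {
  "targets": [
    [1, 0, 0, 20, 0, 0, 0],
    [1, 0, 0, 35, 0, 0, 0],
    [1, 0, 0, 35, 0, 0, 0],
    [1, 0, 10, 20, 0, 0, 0],
    [1, 0, 25, 0, 0, 0, 0],
    [1, -1, 33, 0, 0, 0, 0],
    [1, -1, 33, 0, 0, 0, 0],
    [1, -1, 33, 0, 0, 0, 0],
    [1, -1, 33, 0, 0, 0, 0],
    [1, -1, 33, 0, 0, 0, 0]
  ]
}}

```text
time: 18.25
tool_pos: [0.4568, 0.0975, 0.138]
ee_rot: [-143.6, 89.7, -101.5]
contact_force: [1.0, -0.2, -2.3]
grip_width: 0.0544
```

{"api": "arm_command", "payload": {
  "targets": [
    [1, 0, 33, 0, 0, 0, 0],
    [1, 0, 33, 0, 0, 0, 0],
    [1, 0, 33, 0, 0, 0, 0],
    [1, 0, 30, 0, 0, 0, 0],
    [1, 0, 20, 0, 0, 0, 0],
    [1, 0, 10, 0, 0, 0, 0],
    [1, 0, 0, 0, 0, 0, 0]
  ]
}}

```text
time: 18.83
tool_pos: [0.4525, 0.2715, 0.1383]
ee_rot: [-178.4, 89.9, -135.8]
contact_force: [0.5, -0.0, -2.2]
grip_width: 0.0545
```

```bash
python3 -c "
from h import *
st()
"
```

```text
t 18.83 p [452.5 271.5 138.3] x [-0.001 -0.001 -1.   ] jaw 42.6 q7 -13.0 q1 -2.0 w 54.5 F [ 0.5 -0.  -2.2]
```

{"api": "arm_command", "payload": {
  "targets": [
    [1, -5, 15, -15, 0, 0, 0],
    [1, -5, 13, -30, 0, 0, 0],
    [1, 0, 0, -25, 0, 0, 0],
    [1, 0, 0, -15, 0, 0, 0],
    [1, 0, 0, -6, 0, 0, 0],
    [1, 0, 0, 0, 0, 0, 0],
    [1, 0, 0, 0, 0, 0, 0]
  ]
}}

```text
time: 19.42
tool_pos: [0.4452, 0.2904, 0.0439]
ee_rot: [-124.3, 89.5, -82.2]
contact_force: [-0.1, 0.1, -2.4]
grip_width: 0.0548
```

```bash
python3 -c "
from h import *
st()
"
```

```text
t 19.42 p [445.2 290.4  43.9] x [ 0.001 -0.008 -1.   ] jaw 42.1 q7 -22.0 q1 -10.0 w 54.8 F [-0.1  0.1 -2.4]
```

{"api": "arm_command", "payload": {
  "targets": [
    [1, -2, 5, 0, 0.008, 0, 0],
    [1, -2, 4, -4, 0, 0, 0],
    [1, 0, 2, -5, 0, 0, 0],
    [1, 0, 0, 0, 0, 0, 0],
    [1, 0, 0, 0, 0, 0, 0]
  ]
}}

```text
time: 19.83
tool_pos: [0.4441, 0.3017, 0.0379]
ee_rot: [-16.4, 89.6, 25.5]
contact_force: [0.0, 0.6, -2.2]
grip_width: 0.0549
```

```bash
python3 -c "
from h import *
st()
"
```

```text
t 19.83 p [444.1 301.7  37.9] x [ 0.007  0.003 -1.   ] jaw 41.9 q7 -24.0 q1 -11.0 w 54.9 F [ 0.   0.6 -2.2]
```

{"api": "arm_command", "payload": {
  "targets": [
    [1, -2, 0, -4, -0.003, 0.007, 0],
    [1, -1, 0, -3, 0, 0, 0],
    [1, 0, 0, -1, 0, 0, 0],
    [1, 0, 0, 0, 0, 0, 0]
  ]
}}

```text
time: 20.17
tool_pos: [0.441, 0.3021, 0.0296]
ee_rot: [8.9, 90.0, 50.8]
contact_force: [0.4, 0.5, -1.9]
grip_width: 0.0548
```

```bash
python3 -c "
from h import *
st()
"
```

```text
t 20.17 p [441.  302.1  29.6] x [ 0.  0. -1.] jaw 41.9 q7 -24.0 q1 -12.0 w 54.8 F [ 0.4  0.5 -1.9]
```

{"api": "arm_command", "payload": {
  "targets": [
    [1, 0, 0, -1, 0, 0, 0],
    [0, 0, 0, 0, 0, 0, 0],
    [0, 0, 0, 0, 0, 0, 0],
    [0, 0, 0, 0, 0, 0, 0],
    [0, 0, 0, 0, 0, 0, 0],
    [0, 0, 0, 0, 0, 0, 0],
    [0, 0, 0, 15, 0, 0, 0],
    [0, 0, 0, 30, 0, 0, 0],
    [0, 0, 0, 35, 0, 0, 0],
    [0, 0, 0, 15, 0, 0, 0]
  ]
}}

```text
time: 21.0
tool_pos: [0.4384, 0.3009, 0.1235]
ee_rot: [162.7, 89.6, -155.3]
contact_force: [0.4, 0.4, -0.3]
grip_width: 0.0853
```

{"api": "arm_command", "payload": {
  "targets": [
    [0, 0, -15, 0, 0, 0, -0.09],
    [0, 0, -25, 0, 0, 0, -0.09],
    [0, 0, -30, 0, 0, 0, -0.09],
    [0, 0, -30, 0, 0, 0, -0.09],
    [0, 0, -30, 0, 0, 0, -0.09],
    [0, 0, -25, 0, 0, 0, -0.09],
    [0, 0, -15, 0, 0, 0, -0.09],
    [0, 0, 0, 0, 0, 0, 0],
    [0, 0, 0, 0, 0, 0, 0]
  ]
}}

```text
time: 21.75
tool_pos: [0.4397, 0.1277, 0.1311]
ee_rot: [14.9, 89.4, 19.2]
contact_force: [0.2, 0.6, -0.1]
grip_width: 0.085
```

```bash
python3 - <<'E'
from m import *
st()
for n in('top','side'):cap(n,n+'6.png')
a=cv2.imread('pics/top6.png')[130:250,110:380]; b=cv2.imread('pics/side6.png')[190:390,60:320]
cv2.imwrite('pics/x6.png',np.vstack([cv2.resize(a,(520,231)),cv2.resize(b,(520,365))]))
s=dict(np.load('pics/side6.npz'))
q=comps(s,(0,0,75),(179,60,255),(135,305,175,335),3)
if q: print('bd',q[1],q[2],(ray(s,*q[2],.066)*1000).round(1))
E
```

```text
t 21.75 p [439.7 127.7 131.1] x [ 0.009  0.003 -1.   ] jaw 4.3 q7 -31.0 q1 7.0 w 85.0 F [ 0.2  0.6 -0.1]
bd 94 [146.89361702 331.07446809] [446.  298.5  66. ]
```

View pics/x6.png

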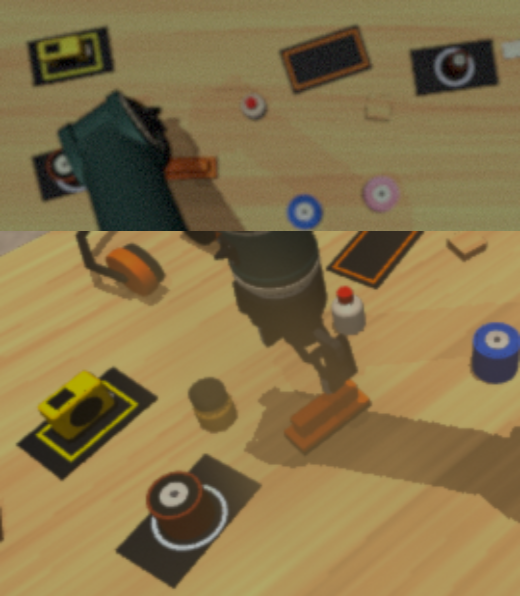

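{"api": "arm_command", "payload": {
  "targets": [
    [0, 0, -5, -10, -0.003, 0.009, -0.035],
    [0, 0, -5, -25, 0, 0, 0],
    [0, 0, 0, -25, 0, 0, 0],
    [0, 0, 0, -10, 0, 0, 0],
    [0, 0, 0, 0, 0, 0, 0],
    [0, 0, 0, 0, 0, 0, 0]
  ]
}}

```text
time: 22.35
tool_pos: [0.4413, 0.128, 0.0602]
ee_rot: [52.6, 89.5, 56.0]
contact_force: [-0.5, 0.6, 1.1]
grip_width: 0.0852
```

```bash
python3 - <<'E'
from m import *
st()
s=dict(np.load('pics/side6.npz'))
q=comps(s,(0,0,75),(179,60,255),(130,305,175,345),3)
print('bd',q[1],q[2],(ray(s,*q[2],.066)*1000).round(1), rect(s,q[0],.066))
a=s['pixels'][300:360,120:190,::-1];cv2.imwrite('pics/bd.png',cv2.resize(a,None,fx=8,fy=8,interpolation=2))
E
```

```text
t 22.35 p [441.3 128.   60.2] x [ 0.005  0.007 -1.   ] jaw 3.4 q7 -37.0 q1 3.0 w 85.2 F [-0.5  0.6  1.1]
bd 171 [146.36842105 333.9005848 ] [441.5 302.5  66. ] ((441.8245849609375, 302.40802001953125), (29.3122501373291, 27.66358757019043), 5.249794006347656)
```

View pics/bd.png

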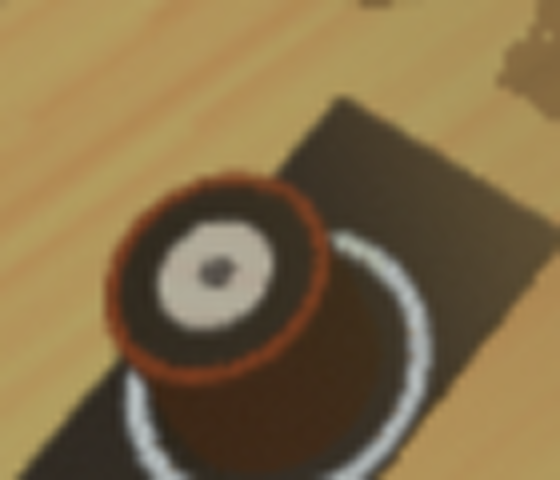

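The thick drum stands centred in its ring (441.5, 302.5 mm). Now down to the block.

{"api": "arm_command", "payload": {
  "targets": [
    [0, -1, -7, -3, -0.007, 0.005, -0.02],
    [0, -1, -6, -8, 0, 0, 0],
    [0, 0, 0, -10, 0, 0, 0],
    [0, 0, 0, -4, 0, 0, 0],
    [0, 0, 0, 0, 0, 0, 0],
    [0, 0, 0, 0, 0, 0, 0]
  ]
}}

```text
time: 22.85
tool_pos: [0.4413, 0.1153, 0.0358]
ee_rot: [5.2, 89.7, 7.4]
contact_force: [-0.5, 0.2, -0.2]
grip_width: 0.0852
```

```bash
python3 -c "
from h import *
st()
"
```

```text
t 22.85 p [441.3 115.3  35.8] x [ 0.005  0.001 -1.   ] jaw 2.3 q7 -39.0 q1 2.0 w 85.2 F [-0.5  0.2 -0.2]
```

{"api": "arm_command", "payload": {
  "targets": [
    [0, -2, -1, -7, 0, 0.005, 0],
    [0, 0, 0, -2, 0, 0, 0],
    [0, 0, 0, 0, 0, 0, 0],
    [1, 0, 0, 0, 0, 0, 0],
    [1, 0, 0, 0, 0, 0, 0],
    [1, 0, 0, 0, 0, 0, 0],
    [1, 0, 0, 0, 0, 0, 0],
    [1, 0, 0, 0, 0, 0, 0],
    [1, 0, 0, 0, 0, 0, 0],
    [1, 0, 0, 0, 0, 0, 0]
  ]
}}

```text
time: 23.68
tool_pos: [0.4399, 0.1147, 0.0267]
ee_rot: [48.9, 89.9, 51.2]
contact_force: [0.3, 1.0, -2.8]
grip_width: 0.019
```

{"api": "arm_command", "payload": {
  "targets": [
    [1, 0, 0, 0, 0, 0, 0],
    [1, 0, 0, 0, 0, 0, 0],
    [1, 0, 0, 0, 0, 0, 0]
  ]
}}

```text
time: 23.93
tool_pos: [0.4398, 0.1146, 0.0267]
ee_rot: [52.2, 89.9, 54.5]
contact_force: [-0.0, 0.5, -0.6]
grip_width: 0.0188
```

```bash
python3 -c "
from h import *
st()
"
```

```text
t 23.93 p [439.8 114.6  26.7] x [ 0.001  0.001 -1.   ] jaw 2.3 q7 -40.0 q1 2.0 w 18.8 F [-0.   0.5 -0.6]
```

{"api": "arm_command", "payload": {
  "targets": [
    [1, 0, 0, 20, 0, 0, 0],
    [1, 0, 0, 35, 0, 0, 0],
    [1, 0, 0, 40, 0, 0, 0],
    [1, 0, 0, 30, 0, 0, 0],
    [1, 8, -10, 5, 0, 0, 0.02],
    [1, 16, -20, 0, 0, 0, 0.03],
    [1, 22, -28, 0, 0, 0, 0.03],
    [1, 22, -28, 0, 0, 0, 0.03],
    [1, 22, -28, 0, 0, 0, 0.03],
    [1, 22, -28, 0, 0, 0, 0.03]
  ]
}}

```text
time: 24.77
tool_pos: [0.547, -0.0259, 0.1631]
ee_rot: [-174.3, 89.7, -160.7]
contact_force: [0.9, 0.4, -1.7]
grip_width: 0.0189
```

{"api": "arm_command", "payload": {
  "targets": [
    [1, 22, -28, 0, 0, 0, 0.03],
    [1, 20, -25, 0, 0, 0, 0.03],
    [1, 10, -15, 0, 0, 0, 0],
    [1, 0, 0, 0, 0, 0, 0],
    [1, 0, 0, 0, 0, 0, 0]
  ]
}}

```text
time: 25.18
tool_pos: [0.6028, -0.108, 0.1602]
ee_rot: [-160.7, 89.6, -144.2]
contact_force: [0.6, 1.6, -2.6]
grip_width: 0.019
```

```bash
python3 -c "
from h import *
st()
"
```

```text
t 25.18 p [ 602.8 -108.   160.2] x [-0.006 -0.004 -1.   ] jaw 16.5 q7 8.0 q1 29.0 w 19.0 F [ 0.6  1.6 -2.6]
```

{"api": "arm_command", "payload": {
  "targets": [
    [1, 8, -4, -15, 0.004, -0.006, 0.03],
    [1, 8, -3, -30, 0, 0, 0],
    [1, 3, 0, -30, 0, 0, 0],
    [1, 0, 0, -20, 0, 0, 0],
    [1, 0, 0, -10, 0, 0, 0],
    [1, 0, 0, 0, 0, 0, 0],
    [1, 0, 0, 0, 0, 0, 0]
  ]
}}

```text
time: 25.77
tool_pos: [0.619, -0.1083, 0.0522]
ee_rot: [107.7, 89.9, 126.4]
contact_force: [-0.0, -0.3, -1.1]
grip_width: 0.0193
```

```bash
python3 -c "
from h import *
st()
"
```

```text
t 25.77 p [ 619.  -108.3   52.2] x [-0.001  0.002 -1.   ] jaw 18.7 q7 7.0 q1 26.0 w 19.3 F [-0.  -0.3 -1.1]
```

{"api": "arm_command", "payload": {
  "targets": [
    [1, 2, -4, -5, 0, 0, 0],
    [1, 1, -3, -7, 0, 0, 0],
    [1, 0, 0, -3, 0, 0, 0],
    [1, 0, 0, 0, 0, 0, 0],
    [1, 0, 0, 0, 0, 0, 0]
  ]
}}

```text
time: 26.18
tool_pos: [0.6249, -0.1153, 0.0408]
ee_rot: [-12.6, 89.7, 6.1]
contact_force: [0.8, 0.5, -1.4]
grip_width: 0.0192
```

```bash
python3 -c "
from h import *
st()
cap('side','s7.png');a=cv2.imread('pics/s7.png')[140:260,190:320];cv2.imwrite('pics/s7c.png',cv2.resize(a,None,fx=5,fy=5,interpolation=2)[:600])
"
```

```text
t 26.18 p [ 624.9 -115.3   40.8] x [ 0.006  0.001 -1.   ] jaw 18.7 q7 7.0 q1 26.0 w 19.2 F [ 0.8  0.5 -1.4]
```

View pics/s7c.png

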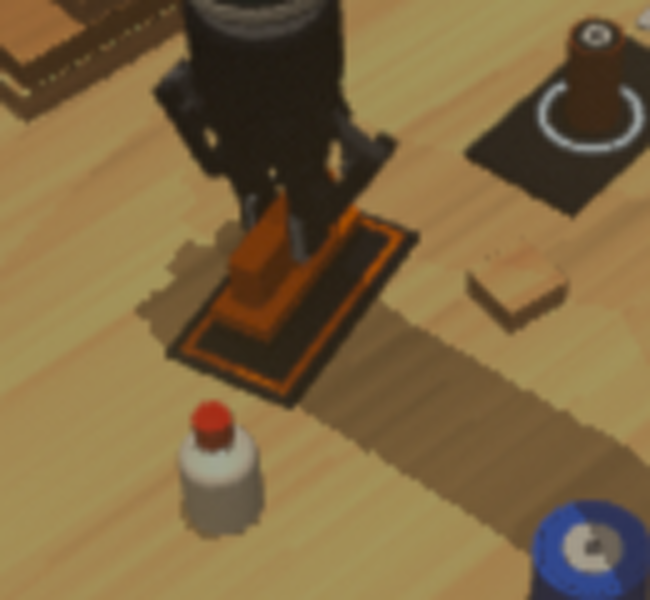

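The block hangs parallel over the orange outline (side px ~(245,200)). Lowering with a 3 mm correction.

{"api": "arm_command", "payload": {
  "targets": [
    [1, -2, 0, -3, 0, 0.006, 0],
    [1, -1, 0, -4, 0, 0, 0],
    [1, 0, 0, -1, 0, 0, 0],
    [1, 0, 0, 0, 0, 0, 0]
  ]
}}

```text
time: 26.57
tool_pos: [0.6222, -0.1155, 0.0332]
ee_rot: [-4.7, 89.9, 14.0]
contact_force: [-0.0, -0.5, -1.3]
grip_width: 0.0188
```

```bash
python3 -c "
from h import *
st()
"
```

```text
t 26.57 p [ 622.2 -115.5   33.2] x [ 0.001  0.    -1.   ] jaw 18.7 q7 7.0 q1 26.0 w 18.8 F [-0.  -0.5 -1.3]
```

{"api": "arm_command", "payload": {
  "targets": [
    [1, 0, 0, -1, 0, 0, 0],
    [0, 0, 0, 0, 0, 0, 0],
    [0, 0, 0, 0, 0, 0, 0],
    [0, 0, 0, 0, 0, 0, 0],
    [0, 0, 0, 0, 0, 0, 0],
    [0, 0, 0, 0, 0, 0, 0],
    [0, 0, 0, 0, 0, 0, 0],
    [0, 0, 0, 15, 0, 0, 0],
    [0, 0, 0, 35, 0, 0, 0],
    [0, 0, 0, 35, 0, 0, 0]
  ]
}}

```text
time: 27.4
tool_pos: [0.6175, -0.1145, 0.1146]
ee_rot: [147.4, 89.3, 166.2]
contact_force: [1.2, -0.4, 0.3]
grip_width: 0.0855
```

{"api": "arm_command", "payload": {
  "targets": [
    [0, 0, 0, 35, 0, 0, 0],
    [0, 0, 0, 35, 0, 0, 0],
    [0, 0, -30, 0, 0, 0, 0],
    [0, -10, -35, 0, 0, 0, 0],
    [0, -10, -35, 0, 0, 0, 0],
    [0, -10, -35, 0, 0, 0, 0],
    [0, -10, -35, 0, 0, 0, 0],
    [0, -10, -35, 0, 0, 0, 0],
    [0, -10, -35, 0, 0, 0, 0],
    [0, 0, -35, 0, 0, 0, 0]
  ]
}}

```text
time: 28.23
tool_pos: [0.5616, -0.3854, 0.215]
ee_rot: [-19.0, 89.1, 1.1]
contact_force: [0.7, -0.6, 0.1]
grip_width: 0.0854
```

{"api": "arm_command", "payload": {
  "targets": [
    [0, -10, -35, 0, 0, 0, 0],
    [0, -20, -30, 0, 0, 0, 0],
    [0, -20, -30, 0, 0, 0, 0],
    [0, -20, -30, 0, 0, 0, 0],
    [0, -10, -20, 0, 0, 0, 0],
    [0, 0, 0, 0, 0, 0, 0],
    [0, 0, 0, 0, 0, 0, 0]
  ]
}}

```text
time: 28.82
tool_pos: [0.4715, -0.5476, 0.2236]
ee_rot: [-39.5, 88.7, -20.0]
contact_force: [0.3, 0.5, 0.6]
grip_width: 0.0856
```

```bash
python3 - <<'E'
from m import *
st()
t=cap('top','top8.png');s=cap('side','side8.png')
a=t['pixels'][130:250,110:380,::-1]; b=s['pixels'][130:370,60:370,::-1]
cv2.imwrite('pics/x8.png',np.vstack([cv2.resize(a,(480,213),interpolation=2),cv2.resize(b,(480,372),interpolation=2)]))
def w(c,roi,z,nm):
    q=comps(c,(0,0,75),(179,70,255),roi,3)
    if q: print(nm,q[1],q[2].round(1),(ray(c,*q[2],z)*1000).round(1))
w(s,(135,322,160,345),.066,'big side'); w(s,(303,141,316,152),.066,'small side')
for c,n,r in((t,'top',(250,140,308,182)),(s,'side',(225,175,275,222))):
    h=cv2.cvtColor(c['pixels'],cv2.COLOR_RGB2HSV); x0,y0,x1,y1=r
    print(n); 
P=[]
for c,r in((t,(248,138,310,184)),(s,(218,168,282,228)),(t,(120,140,178,240)),(t,(318,142,374,184))):
    x0,y0,x1,y1=r; im=cv2.resize(c['pixels'][y0:y1,x0:x1,::-1],None,fx=4.8,fy=4.8,interpolation=2)[:295,:395];P.append(np.pad(im,((0,295-im.shape[0]),(0,395-im.shape[1]),(0,0))))
cv2.imwrite('pics/z8.png',np.vstack([np.hstack(P[:2]),np.hstack(P[2:])]))
E
```

```text
t 28.82 p [ 471.5 -547.6  223.6] x [ 0.021 -0.008 -1.   ] jaw 19.5 q7 55.0 q1 64.0 w 85.6 F [0.3 0.5 0.6]
big side 150 [146.4 334. ] [441.3 302.5  66. ]
small side 22 [308.7 146.5] [ 607.2 -332.4   66. ]
top
side
```

View pics/x8.png

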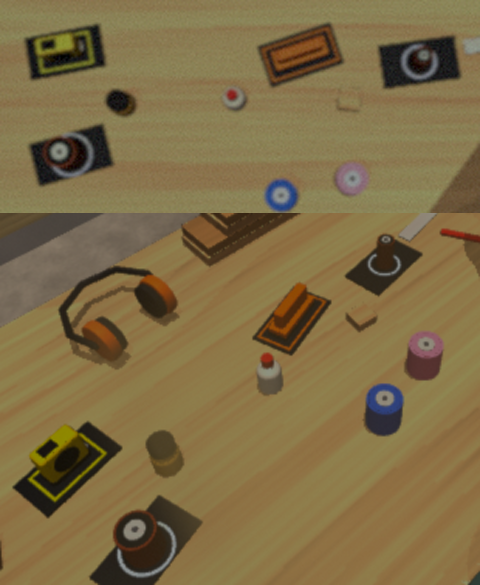

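View pics/z8.png

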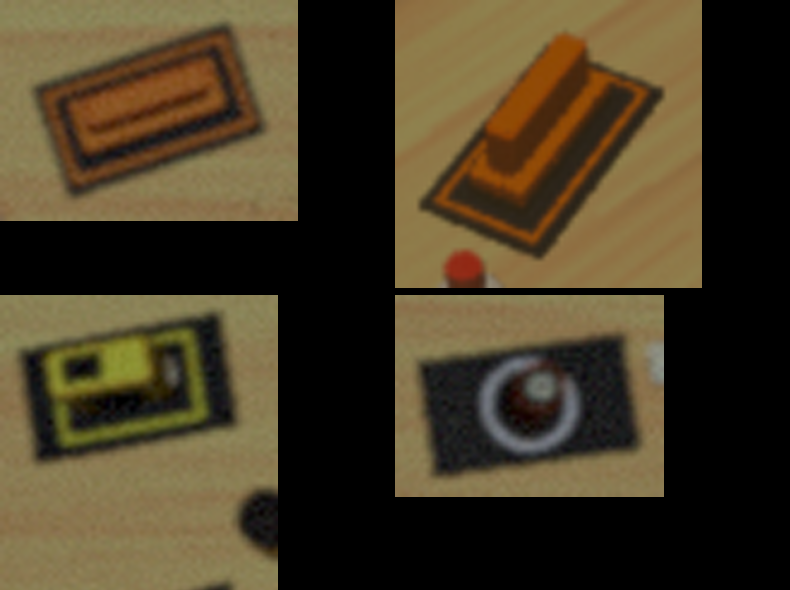

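All four stand inside their outlines. One number check on the block and bystanders.

```bash
python3 - <<'E'
from m import *
t0=dict(np.load('pics/top0.npz'));t=dict(np.load('pics/top8.npz'))
h=cv2.cvtColor(t['pixels'],cv2.COLOR_RGB2HSV)
for vmin in(70,85,95):
    m=cv2.inRange(h,np.array((4,120,vmin)),np.array((20,255,255))); z=np.zeros_like(m); z[144:178,255:305]=m[144:178,255:305]
    l=cv2.connectedComponents(z,connectivity=4)[1]; k=l[159,277]; print(vmin,(l==k).sum(),rect(t,l==k,.024) if k else None)
for n,r,lo,hi in(('glue red',(232,176,250,194),(0,130,70),(6,255,255)),('jar lid',(166,176,190,196),(0,0,0),(179,255,45))):
    print(n,[(q[2].round(2)) for q in (comps(t0,lo,hi,r,3),comps(t,lo,hi,r,3)) if q])
E
```

```text
70 729 ((619.2161865234375, -117.08190155029297), (71.15231323242188, 136.66954040527344), 19.021404266357422)
85 341 ((622.1139526367188, -115.91448974609375), (37.02189636230469, 100.25863647460938), 18.24552345275879)
95 305 ((622.1115112304688, -115.915283203125), (34.965789794921875, 100.2586898803711), 18.24571990966797)
glue red [array([240., 183.]), array([240., 183.])]
jar lid [array([176.11, 186.5 ]), array([175.95, 186.62])]
```

```bash
python3 -c "
from rig import finish_job
print(finish_job())"
```

```text
the job is handed in; nothing more can be done
None
```

All four accessories now stand released inside their own outlines, and I handed the job in at about 29 s of the 112 s allowed. The arm was parked clear of everything.

My last checks, from the camera images:

| Accessory | Distance from its tile's centre | Squareness to the tile |
|---|---|---|
| Thick drum | about 1 mm | not applicable |
| Slim drum | about 1.5 mm (an earlier look gave about 3 mm) | not applicable |
| Push block | under 1 mm | within 0.5° |
| Tape measure | about 1 mm | within 0.5° |

- **Calibration:** these distances carry the roughly 2 mm camera calibration error.
- **Tape measure:** I measured its position after placing it, but only looked at it again in the final pictures.
- **Bystanders:** the glue bottle and screw jar had not moved, agreeing to within 0.2 pixel of the first image.
- **Look-alikes:** I did not touch the blue and pink drums or the brown tile.
- **Readings that disagreed:** one washer reading and one block reading were wrong and I discarded them. The washer mask was cut off at the edge, and the block mask had merged with the outline. Corrected masks agreed with the positions above.

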